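# Put the milling clamps back in their trays

### The arm

A 6-joint arm with a two-finger parallel gripper is mounted at the origin on the work surface. World frame = base frame: x ahead of the robot, y to its left, z up, the work surface at z = 0. Lengths are in mm, angles in rad, forces in N, time in s.
With the tool pointing down it reaches from about 375 to 900 mm from the base axis. Payload 3.1 kg.
Tool frame: the origin (TCP) lies on the centre line of the jaws, within the pads' length; the fingertips stand 25 mm ahead of it and the grasp point (between the pads) lies 6 mm ahead of it; z points along the fingers, y is the line along which they close (so a half turn about z gives the same grasp; the last joint's range is limited). The gripper opens to 85 mm and grips with 20 to 120 N. Pads are 22 mm wide; open, the fingers measure 114 mm over their backs; the gripper's body (76 mm by 85 mm) begins 54 mm behind the grasp point. The pads swing forward as they close: fully open they stand 13 mm farther back than shut.
Start: joints at [0.964, 0.527, 1.433, -0, 1.181, -0.178], TCP at [259.82, 568.41, 256.31] pointing down, gripper open.
Joint ranges: [-3.08, 3.08], [-0.75, 2.2], [0.22, 2.44], [-1.43, 4.57], [0, 2.65], [-2.85, 2.85]. Speed limits (rad/s): [2.79, 2.79, 3.14, 3.14, 3.14, 3.14].

### API

Orientations are given as a unit quaternion [x, y, z, w].
In Python, from workcell import r, vision, job gives the robot as it stands. The module is installed in compiled form; this text tells all that it offers.
- The arm moves only by the shell command python3 -m crank 'ROWS' [OPENING] [FORCE]. ROWS is JSON, a list of rows, each a list of 2 entries, a list of its own where there are three numbers: the shift along the tool's x, y, z in units of 1000 mm (1.0 is 1000 mm), then the turn, a rotation vector about the tool's x, y, z in units of 360 degrees (1.0 is 360 degrees). A call has exactly 5 rows; each row shifts and turns the commanded pose from where the row before left it, along the tool's axes as they then stand; what a row does not reach is not made up. A row lasts 1/10 s, in which the tool goes at most 50 mm and 8.59 degrees, less where a joint would pass 70% of its speed; a pose out of reach is approached as far as the arm can. A call with a number of a shift or a turn outside -1 to 1 is refused whole. A call with a gripper value outside its range is refused whole. OPENING is the closure, from -1 (fully open) to 1 (shut), set as the call begins (- or left out, the last holds). The fingers move at their own pace and stop on an object; FORCE is the grip in N (left out, the last holds). Time passes only in rows, so rows that do not move let the fingers close, or fill a call up. It gives the time, the measured TCP pose, the force, the opening and the grip force at its end, in the units of the state.
- r.state(): the state, without advancing time (a new reading comes with each control period).
- vision.grab_frame(name): name is "side" or "top"; returns a dict with "color" (400x640x3 uint8, red, green, blue), "z_map" (400x640 float32, mm along the optical axis (not along the pixel's ray), 0 where there is no reading), "fx", "fy", "cx", "cy" (pixels), "rvec" (rotation vector, rad) and "tvec" (3), from world to camera coordinates, as OpenCV has them. Camera axes: x right, y down, z forward; pixel columns grow to the right and rows downward; lengths in mm; the calibration is good to about 2 mm. A picture is of the moment at which its call begins.
- job.job_done(): hands the job in; it is judged then, once.
The state is a dict: "time_s": time; "joint_positions": joint angles; "qd": joint speeds; "effort": joint torques, N m; "tcp_pos": TCP position; "tool_rot": TCP orientation; "contact_force": force on the tool from outside, world axes, zero at the start; "ft_torque": the same for the moment, N m; "width": finger opening in mm; "grip_force": force on a finger pad.
Only numpy, scipy, OpenCV 4.12 (cv2) and the standard library are available. Lean on these libraries where they do the work, as an engineer would, in place of code of your own. Each camera call takes 0.05 s, during which the arm holds its last target. There are 200 camera calls.

### The job

Tidy the loose clamping gear on the bench into the trays: both flange nuts into the blue tray, both step blocks into the orange tray and the green strap clamp into the yellow tray, each tray already holding one or two of that kind. Set every piece down flat on the tray's floor, the nuts flange down and the blocks standing on their base, not leaning on or stacked on anything. Leave the squeeze bottle standing and leave the finished aluminium workpiece where it lies.

Things in the scene. Friction and masses are not known exactly. Their poses are not given: they have to be found in the camera images.
- nut_a: Yellow zinc-plated steel flange nut on the bench, flange down: round flange 34 mm across, 5 mm thick, above it a hexagon 24 mm across flats, 25 mm high in all, 90 g. Origin: centre of the underside, z up; its y axis is square to one pair of flats: grip along y, or 60 degrees to either side of it.
- nut_b: Yellow zinc-plated steel flange nut on the bench, flange down: round flange 34 mm across, 5 mm thick, above it a hexagon 24 mm across flats, 25 mm high in all, 90 g. Origin: centre of the underside, z up; its y axis is square to one pair of flats: grip along y, or 60 degrees to either side of it. Same as nut_a.
- block_a: Black steel step block on the bench, a stair of six 10 mm steps: 60 mm long (its x), 35 mm wide (its y), 45 mm high at the -x end falling to 15 mm at +x, 380 g. Origin: centre of the flat base, z up; centre of mass at x = -6 mm. Grip across the width (y).
- block_b: Black steel step block on the bench, a stair of six 10 mm steps: 60 mm long (its x), 35 mm wide (its y), 45 mm high at the -x end falling to 15 mm at +x, 380 g. Origin: centre of the flat base, z up; centre of mass at x = -6 mm. Grip across the width (y). Same as block_a.
- clamp: Green forged strap clamp lying flat on the bench: bar 110 mm long (its x), 38 mm wide (its y), 18 mm high, with an 18 mm wide slot along the middle; the last 14 mm at +x are a lower, narrower nose. 360 g. Origin: centre of the underside, z up. Grip across the width (y) at the origin.
- nut_tray: BLUE. Open parts tray, fixed: 156 mm (its x) by 186 mm (its y) by 28 mm high, walls and floor 3 mm thick. Origin: centre of the underside, z up, +x away from the robot, turned at most 0.12 rad; which of the three tray places it has varies. It already holds two flange nuts, lying loose along its +x wall; the floor from x = +33 mm to the wall at x = -75 mm is free.
- block_tray: ORANGE. Open parts tray, fixed: 156 mm (its x) by 186 mm (its y) by 28 mm high, walls and floor 3 mm thick. Origin: centre of the underside, z up, +x away from the robot, turned at most 0.12 rad; which of the three tray places it has varies. It already holds one step block, lying loose along its +x wall; the floor from x = +33 mm to the wall at x = -75 mm is free.
- clamp_tray: YELLOW. Open parts tray, fixed: 156 mm (its x) by 186 mm (its y) by 28 mm high, walls and floor 3 mm thick. Origin: centre of the underside, z up, +x away from the robot, turned at most 0.12 rad; which of the three tray places it has varies. It already holds one strap clamp, lying loose along its +x wall; the floor from x = +32 mm to the wall at x = -75 mm is free.
- squeeze_bottle: White squeeze bottle with a yellow band, red cap and thin bent red spout, 57 mm across, 122 mm high to the cap's top, 153 mm to the spout's top. Stands loose between two trays. Origin: centre of the underside, z up. Not to be knocked or moved.
- workpiece: Finished aluminium flange, loose: plate 70 x 50 x 12 mm with a round boss 38 mm across, 28 mm high in all. Origin: centre of the underside, z up. Not clamping gear; not to be moved.

How it is judged:
By the outcome, as a careful person would: the job done as asked, in the order asked, and still so for the second after the job is handed in, with the robot touching nothing.
It also fails if it takes over 122 s, if anything falls off the work surface, if the arm or the gripper's body presses on something with over 40 N, if the wrist force passes 120 N, or if a joint passes its speed limit or range.

## Working session

There is one attempt and no reset: what is moved stays moved. The work goes in short steps, Python scripts to look and compute and a shell command to move; the robot and the scene stay as the last step left them, time stands still between calls to the robot, and variables do not carry over. Pictures are saved under pics/ and viewed, at most 14 in all, crops included, and the job is handed in when it is done.

```bash
mkdir -p pics; cat > h.py <<'E'
import numpy as np, cv2, json
from workcell import r, vision, job
from scipy.spatial.transform import Rotation as R
def grab(n):
    f=vision.grab_frame(n); return f
def world(f):
    z=f['z_map'].astype(float); v,u=np.mgrid[:z.shape[0],:z.shape[1]]
    P=np.stack([(u-f['cx'])/f['fx']*z,(v-f['cy'])/f['fy']*z,z],-1)-np.ravel(f['tvec'])
    W=P@cv2.Rodrigues(np.array(f['rvec'],float))[0]; W[z==0]=np.nan; return W
def save(f,name,crop=None,s=1):
    c=f['color'][...,::-1]
    if crop: c=c[crop[1]:crop[3],crop[0]:crop[2]]
    cv2.imwrite('pics/'+name,cv2.resize(c,None,fx=s,fy=s,interpolation=cv2.INTER_CUBIC))
E
python3 - <<'E'
from h import *
import pickle
for n in('top','side'):
    f=grab(n); save(f,n+'0.png',s=1.25); pickle.dump({k:np.array(v) for k,v in f.items()},open(n+'0.pkl','wb'))
    print(n,f['fx'],f['cx'],f['cy'],f['rvec'],f['tvec'])
print(r.state())
E
```

```text
top 379.02364064565114 320.33163095707295 202.62394315627006 [ 2.23005312 -2.20770503  0.04871711] [ -9.03123409 468.76037351 899.87672619]
side 378.9552953606865 320.9655418168803 193.39174593248364 [ 2.12517334 -0.87143314  0.38401353] [-361.08664737  244.42707115  619.70986944]
{'time_s': 0.1, 'joint_positions': array([ 9.63526243e-01,  5.28381908e-01,  1.43375876e+00,  1.10901309e-05,
        1.18141093e+00, -1.78483491e-01]), 'qd': array([-0.00055896, -0.00354347, -0.000533  ,  0.00025322, -0.00156185,
       -0.00180709]), 'effort': array([-1.59036831e-04, -4.43303812e+01, -1.78584909e+01, -2.62409967e-04,
        4.02413294e-03,  2.90919775e-05]), 'tcp_pos': array([259.47436286, 567.94543221, 255.43098066]), 'tool_rot': array([ 2.12756614e-01,  9.77104735e-01, -9.02885012e-04, -3.79726028e-04]), 'contact_force': array([-0.23132827, -0.92511312,  0.69092655]), 'ft_torque': array([ 0.0224815 , -0.0141162 ,  0.02885148]), 'grip_force': 0.0, 'width': 85.17174179486837}
```

View pics/top0.png

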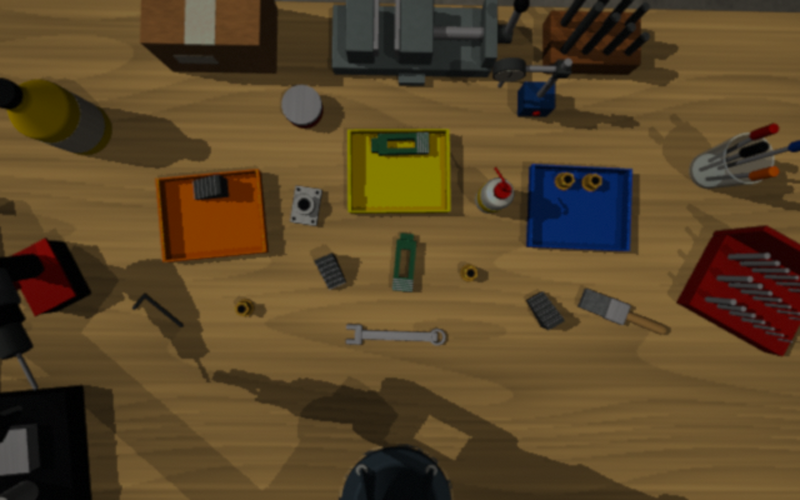

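View pics/side0.png

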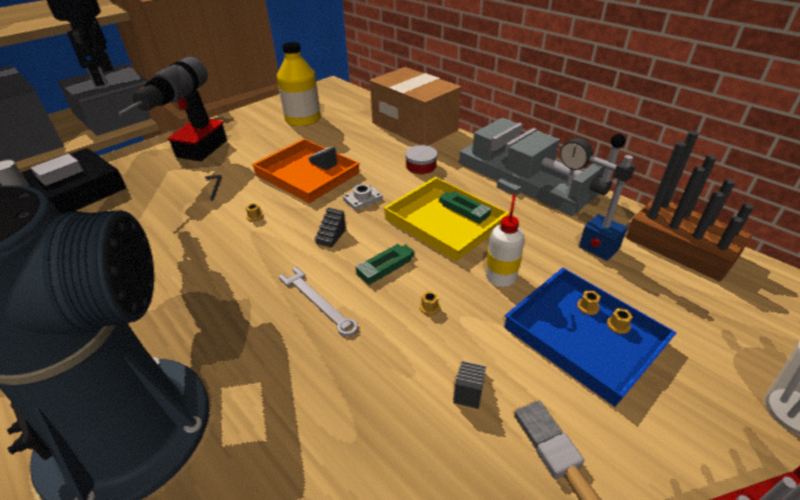

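The top view shows trays: orange (212,215), yellow (399,171), blue (580,208). Loose nuts are at (243,307) and (470,272), blocks at (330,270) and (545,310), the clamp at (404,262), the workpiece at (307,205) and the bottle at (495,193). Next I measure these.

```bash
cat > m.py <<'E'
from h import *
import pickle
f=pickle.load(open('top0.pkl','rb')); W=world(f)
def obj(name,u,v,rad,zlo,zhi):
    u/=1.25;v/=1.25
    vv,uu=np.mgrid[:400,:640]
    m=(abs(uu-u)<rad)&(abs(vv-v)<rad)&(W[...,2]>zlo)&(W[...,2]<zhi)
    n,l=cv2.connectedComponents(m.astype(np.uint8))
    k=max(range(1,n),key=lambda i:(l==i).sum()); m=l==k
    p=W[m]; rc=cv2.minAreaRect(p[:,:2].astype(np.float32))
    print(name,m.sum(),'z',np.percentile(p[:,2],[2,50,98]).round(1),'mean',p[:,:2].mean(0).round(1),'rect',np.round(rc[0],1),np.round(rc[1],1),'ang',round(rc[2],1))
    return p
for n,u,v in(('t1',150,330),('t2',420,300),('t3',470,390)):
    print(n,W[int(v/1.25),int(u/1.25)].round(1))
na=obj('nutL',243,307,16,10,40);nb=obj('nutR',470,272,16,10,40)
for n,u,v in(('blkL',330,270),('blkR',545,310)):
    p=obj(n,u,v,28,7,60); hi=p[p[:,2]>33][:,:2].mean(0); lo=p[p[:,2]<27][:,:2].mean(0); d=lo-hi
    print('  +x dir deg',np.degrees(np.arctan2(d[1],d[0])).round(1),hi.round(1),lo.round(1))
p=obj('clamp',404,262,32,7,30); print('  clamp low part',p[p[:,2]<13][:,:2].mean(0))
obj('work',307,205,22,6,40); b=obj('bottle',495,193,40,30,200)
for n,u,v in(('orange',212,215),('yellow',399,171),('blue',580,208)):
    obj(n,u,v,55,17,36)
for n,u,v in(('wrench',395,335),):obj(n,u,v,45,3,20)
import itertools
c=f['color'][...,::-1]
t=[c[r0-24:r0+24,c0-24:c0+24] for c0,r0 in((194,246),(376,218),(264,216),(436,248),(323,210),(396,152))]
t=[cv2.resize(x,(260,260),interpolation=cv2.INTER_CUBIC) for x in t]
cv2.imwrite('pics/crops.png',np.vstack([np.hstack(t[:3]),np.hstack(t[3:])]))
E
python3 m.py
```

```text
t1 [318.4 469.6  -1. ]
t2 [379.7 -42.8   1.7]
t3 [ 208.2 -140.4   -0.5]
nutL 115 z [13.2 25.2 27.8] mean [364.1 288.7] rect [363.9 290.3] [26.7 23.2] ang 79.9
nutR 98 z [19.6 25.6 28.9] mean [ 434.2 -134.4] rect [ 434.8 -134.8] [25.9 23.9] ang 0.4
blkL 425 z [12.6 29.5 46.3] mean [435.5 126.1] rect [434.3 126.6] [59.7 35. ] ang 23.7
  +x dir deg -154.5 [450.4 133.2] [421.8 119.7]
blkR 490 z [10.1 29.2 47.1] mean [ 363.4 -274.4] rect [ 365.  -275.5] [60.5 35.7] ang 29.3
  +x dir deg 32.8 [ 350.3 -282.6] [ 375.9 -266.1]
clamp 552 z [11.5 17.9 21.1] mean [451.4 -11.4] rect [453.2 -11.7] [ 37.8 109.9] ang 85.4
  clamp low part [498.01837793 -14.85307149]
work 634 z [ 8.5 13.1 30.2] mean [557.6 175.5] rect [558.6 176.8] [49.7 70.1] ang 81.7
bottle 656 z [ 38.   99.9 150.8] mean [ 570.8 -165.3] rect [ 573.4 -172.3] [55.6 52.9] ang 72.9
orange 1026 z [17.5 26.9 34.2] mean [550.4 361.7] rect [536.8 349.6] [156.8 194.3] ang 6.3
yellow 1291 z [17.6 24.8 30.6] mean [650.   -2.8] rect [624.7   0.9] [156.5 192. ] ang 0.8
blue 810 z [17.8 27.5 31.1] mean [ 564.5 -355.7] rect [ 559.5 -342.2] [194.8 156.6] ang 88.0
wrench 661 z [ 3.5  7.2 10.8] mean [313.5  10.3] rect [316.5   1.8] [ 40.1 190.7] ang 0.4
```

View pics/crops.png

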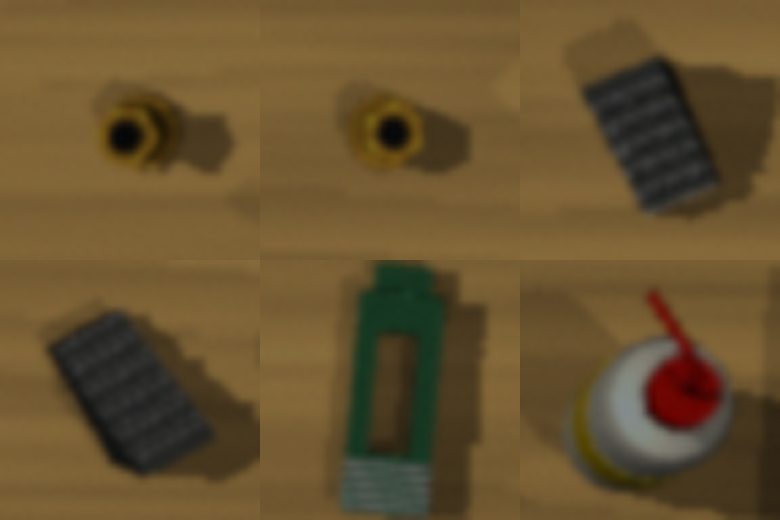

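The crops show both hexagons. The left nut has a corner pointing right, and the right nut has a corner pointing up. The left block is high at its far end and the right block at its near end. The clamp's nose points away from the robot. One hexagon fit follows, then I move.

```bash
cat > go.py <<'E'
import sys
from h import *
# args: waypoints x,y,z,yaw(deg of tool y in world); each: turn first, then shift in the turned axes
s=r.state(); p=np.array(s['tcp_pos']); M=R.from_quat(s['tool_rot']).as_matrix()
yw=np.degrees(np.arctan2(M[1,1],M[0,1]))
print('t',round(s['time_s'],2),'p',p.round(1),'yaw',yw.round(1),'tilt',(M[:2,2]*57.3).round(2),'w',round(s['width'],1),'g',round(s['grip_force'],1),'F',np.round(s['contact_force'],1),'j6',round(s['joint_positions'][5],2))
for a in sys.argv[1:]:
    x,y,z,w=map(float,a.split(',')); d=-(w-yw)/360; c,q=np.cos(np.radians(w)),np.sin(np.radians(w))
    ty=np.array([c,q,0]);tx=np.array([-q,c,0]); tz=np.array([0,0,-1.])
    D=np.array([x,y,z])-p; L=np.array([D@tx,D@ty,D@tz])/1000
    print(a,'turn z %.4f (%.1f rows)'%(d,abs(d)/.0235),'shift',L.round(4),'(%.1f rows)'%(np.linalg.norm(L)/.048))
    p=np.array([x,y,z]);yw=w
E
python3 - <<'E'
from h import *
import pickle
from scipy.optimize import minimize
for cam in('top','side'):
    f=pickle.load(open(cam+'0.pkl','rb')); W=world(f)
    # rectify on plane z=25 at 0.5mm using colour, compare with hex of gold
    Rm=cv2.Rodrigues(f['rvec'])[0]
    for n,c0 in(('L',(364,289.5)),('R',(434.5,-134.6))):
        g=np.arange(-20,20.1,.5); X,Y=np.meshgrid(c0[0]+g,c0[1]+g,indexing='ij')
        d=np.hypot(W[...,0]-c0[0],W[...,1]-c0[1]); top=(d<22)&(W[...,2]>21)&(W[...,2]<30)
        pt=W[top][:,:2]; print(cam,n,'top pts',top.sum(),pt.mean(0).round(1) if len(pt) else '')
        mask=top.astype(np.float32)
        P=np.stack([X,Y,np.full_like(X,25)],-1)@Rm.T+np.ravel(f['tvec'])
        u=(P[...,0]/P[...,2]*f['fx']+f['cx']).astype(np.float32);v=(P[...,1]/P[...,2]*f['fy']+f['cy']).astype(np.float32)
        I=cv2.remap(mask,u,v,cv2.INTER_LINEAR)
        best=[]
        for th in range(0,60,3):
            b=(-1,)
            for ox in np.arange(-5,5.1,1):
                for oy in np.arange(-5,5.1,1):
                    k=np.radians(th+np.array([0,60,120])); H=np.max([abs((X-c0[0]-ox)*np.cos(t)+(Y-c0[1]-oy)*np.sin(t)) for t in k],0)<12
                    iou=np.minimum(H,I).sum()/np.maximum(H,I).sum()
                    if iou>b[0]:b=(iou,ox,oy)
            best.append((round(float(b[0]),3),th,b[1],b[2]))
        print(sorted(best,reverse=True)[:6],min(best)[:2])
E
python3 go.py 364,289.5,120,50 364,289.5,33,50
```

```text
top L top pts 96 [363.6 289.6]
[(0.853, 57, np.float64(0.0), np.float64(0.0)), (0.853, 54, np.float64(0.0), np.float64(0.0)), (0.853, 0, np.float64(0.0), np.float64(0.0)), (0.849, 51, np.float64(0.0), np.float64(0.0)), (0.843, 3, np.float64(0.0), np.float64(0.0)), (0.842, 48, np.float64(0.0), np.float64(0.0))] (0.788, 30)
top R top pts 93 [ 434.  -134.7]
[(0.836, 33, np.float64(-1.0), np.float64(0.0)), (0.833, 36, np.float64(-1.0), np.float64(0.0)), (0.831, 39, np.float64(-1.0), np.float64(0.0)), (0.831, 27, np.float64(-1.0), np.float64(0.0)), (0.828, 30, np.float64(-1.0), np.float64(0.0)), (0.828, 24, np.float64(-1.0), np.float64(0.0))] (0.807, 3)
side L top pts 58 [362.  288.5]
[(0.757, 57, np.float64(-2.0), np.float64(-2.0)), (0.757, 9, np.float64(-2.0), np.float64(-2.0)), (0.757, 6, np.float64(-2.0), np.float64(-2.0)), (0.757, 3, np.float64(-2.0), np.float64(-2.0)), (0.756, 54, np.float64(-2.0), np.float64(-2.0)), (0.755, 12, np.float64(-2.0), np.float64(-2.0))] (0.736, 30)
side R top pts 102 [ 433.7 -135.4]
[(0.851, 36, np.float64(-1.0), np.float64(-1.0)), (0.85, 33, np.float64(-1.0), np.float64(-1.0)), (0.849, 39, np.float64(-1.0), np.float64(-1.0)), (0.845, 42, np.float64(-1.0), np.float64(-1.0)), (0.844, 27, np.float64(-1.0), np.float64(-1.0)), (0.843, 30, np.float64(-1.0), np.float64(-1.0))] (0.808, 0)
t 0.1 p [259.5 567.9 255.4] yaw 65.4 tilt [-0.06 -0.09] w 85.2 g 0.0 F [-0.2 -0.9  0.7] j6 -0.18
364,289.5,120,50 turn z 0.0429 (1.8 rows) shift [-0.2591 -0.1461  0.1354] (6.8 rows)
364,289.5,33,50 turn z -0.0000 (0.0 rows) shift [0.    0.    0.087] (1.8 rows)
```

```bash
python3 go.py 363.6,289.4,120,56 363.6,289.4,33,56
```

```text
t 0.1 p [259.5 567.9 255.4] yaw 65.4 tilt [-0.06 -0.09] w 85.2 g 0.0 F [-0.2 -0.9  0.7] j6 -0.18
363.6,289.4,120,56 turn z 0.0262 (1.1 rows) shift [-0.2421 -0.1727  0.1354] (6.8 rows)
363.6,289.4,33,56 turn z -0.0000 (0.0 rows) shift [0.    0.    0.087] (1.8 rows)
```

```bash
python3 -m crank '[[[0,0,0],[0,0,0.0131]],[[0,0,0],[0,0,0.0131]],[[-0.0303,-0.0216,0.0169],[0,0,0]],[[-0.0303,-0.0216,0.0169],[0,0,0]],[[-0.0303,-0.0216,0.0169],[0,0,0]]]' -1 60
python3 -m crank '[[[-0.0303,-0.0216,0.0169],[0,0,0]],[[-0.0303,-0.0216,0.0169],[0,0,0]],[[-0.0303,-0.0216,0.0169],[0,0,0]],[[-0.0303,-0.0216,0.0169],[0,0,0]],[[-0.0303,-0.0216,0.0169],[0,0,0]]]'
python3 -m crank '[[[0,0,0],[0,0,0]],[[0,0,0],[0,0,0]],[[0,0,0],[0,0,0]],[[0,0,0],[0,0,0]],[[0,0,0],[0,0,0]]]'
python3 go.py 363.6,289.4,33,56
python3 - <<'E'
from h import *
f=grab('side'); save(f,'s1.png',s=1.25)
E
```

```text
time_s: 0.6
tcp_pos: [298.8, 462.7, 204.8]
tool_rot: [0.292, 0.956, -0.0, 0.0]
contact_force: [-0.4, -0.5, 0.1]
width: 85.3
grip_force: 0.0
time_s: 1.1
tcp_pos: [364.4, 288.3, 120.5]
tool_rot: [0.292, 0.956, 0.0, 0.0]
contact_force: [0.4, -0.5, 0.0]
width: 85.3
grip_force: 0.0
time_s: 1.6
tcp_pos: [364.0, 290.7, 121.6]
tool_rot: [0.291, 0.957, 0.0, 0.0]
contact_force: [-0.2, 0.2, 0.1]
width: 85.5
grip_force: 0.0
t 1.6 p [364.  290.7 121.6] yaw 56.1 tilt [0.07 0.04] w 85.5 g 0.0 F [-0.2  0.2  0.1] j6 -0.55
363.6,289.4,33,56 turn z 0.0003 (0.0 rows) shift [-0.0004 -0.0013  0.0886] (1.8 rows)
```

View pics/s1.png

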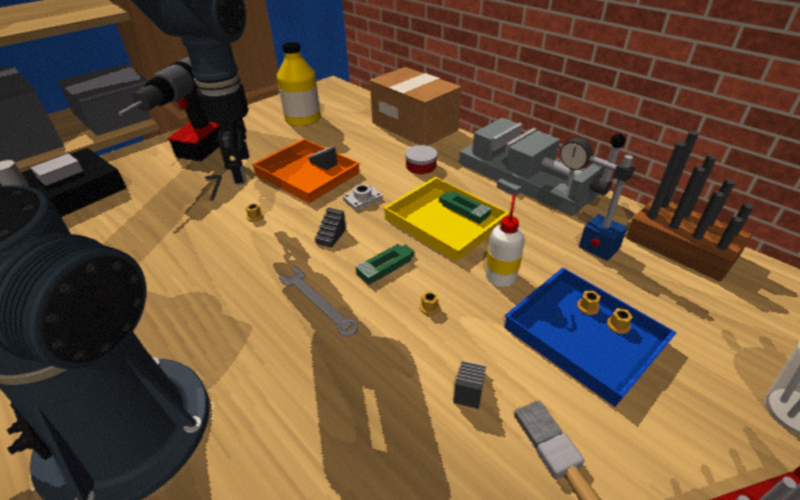

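The picture shows the gripper's fingertips at (237,178) and the left nut at (253,211). I check this against the projection.

```bash
python3 - <<'E'
from h import *
import pickle
f=pickle.load(open('side0.pkl','rb'))
q=np.array([[364,290.7,z] for z in(96.,121,25)])
print((cv2.projectPoints(q,f['rvec'],f['tvec'],np.array([[f['fx'],0,f['cx']],[0,f['fy'],f['cy']],[0,0,1.]]),None)[0].reshape(-1,2)*1.25).round())
E
```

```text
[[243. 176.]
 [240. 165.]
 [252. 206.]]
```

```bash
Z='[[[0,0,0],[0,0,0]],[[0,0,0],[0,0,0]],[[0,0,0],[0,0,0]],[[0,0,0],[0,0,0]],[[0,0,0],[0,0,0]]]'
python3 -m crank '[[[-0.0004,-0.0013,0.03],[0,0,0]],[[0,0,0.03],[0,0,0]],[[0,0,0.02],[0,0,0]],[[0,0,0.009],[0,0,0]],[[0,0,0],[0,0,0]]]' -0.1 >/dev/null
python3 -m crank '[[[0,0,0],[0,0,0]],[[0,0,0],[0,0,0]],[[0,0,0],[0,0,0]],[[0,0,0],[0,0,0]],[[0,0,0],[0,0,0]]]' 1 60
python3 -m crank '[[[0,0,0],[0,0,0]],[[0,0,0],[0,0,0]],[[0,0,0],[0,0,0]],[[0,0,0],[0,0,0]],[[0,0,0],[0,0,0]]]'
python3 go.py
```

```text
time_s: 2.65
tcp_pos: [364.3, 288.7, 33.2]
tool_rot: [0.292, 0.956, 0.001, 0.001]
contact_force: [-0.4, 0.5, 7.5]
width: 22.7
grip_force: 59.6
time_s: 3.15
tcp_pos: [364.4, 288.7, 33.2]
tool_rot: [0.292, 0.956, 0.001, 0.001]
contact_force: [-0.1, 0.2, 7.1]
width: 22.1
grip_force: 59.6
t 3.15 p [364.4 288.7  33.2] yaw 56.0 tilt [0.12 0.06] w 22.1 g 59.6 F [-0.1  0.2  7.1] j6 -0.55
```

```bash
python3 go.py 364.4,288.7,123,-2 450,-200,123,-2 538.4,-373.5,123,-2 538.4,-373.5,37,-2
```

```text
t 3.15 p [364.4 288.7  33.2] yaw 56.0 tilt [0.12 0.06] w 22.1 g 59.6 F [-0.1  0.2  7.1] j6 -0.55
364.4,288.7,123,-2 turn z 0.1611 (6.9 rows) shift [-0.      0.     -0.0898] (1.9 rows)
450,-200,123,-2 turn z -0.0000 (0.0 rows) shift [-0.4854  0.1026  0.    ] (10.3 rows)
538.4,-373.5,123,-2 turn z -0.0000 (0.0 rows) shift [-0.1703  0.0944  0.    ] (4.1 rows)
538.4,-373.5,37,-2 turn z -0.0000 (0.0 rows) shift [0.    0.    0.086] (1.8 rows)
```

```bash
python3 -m crank '[[[0,0,-0.015],[0,0,0]],[[0,0,-0.02],[0,0,0]],[[0,0,-0.02],[0,0,0.023]],[[0,0,-0.02],[0,0,0.023]],[[0,0,-0.015],[0,0,0.023]]]'
python3 -m crank '[[[0,0,0],[0,0,0.023]],[[0,0,0],[0,0,0.023]],[[0,0,0],[0,0,0.023]],[[0,0,0],[0,0,0.023]],[[-0.0221,0.0047,0],[0,0,0]]]' >/dev/null
python3 -m crank '[[[-0.0441,0.0093,0],[0,0,0]],[[-0.0441,0.0093,0],[0,0,0]],[[-0.0441,0.0093,0],[0,0,0]],[[-0.0441,0.0093,0],[0,0,0]],[[-0.0441,0.0093,0],[0,0,0]]]' >/dev/null
python3 -m crank '[[[-0.0441,0.0093,0],[0,0,0]],[[-0.0441,0.0093,0],[0,0,0]],[[-0.0441,0.0093,0],[0,0,0]],[[-0.0441,0.0093,0],[0,0,0]],[[-0.0441,0.0093,0],[0,0,0]]]'
python3 -m crank '[[[-0.0426,0.0236,0],[0,0,0]],[[-0.0426,0.0236,0],[0,0,0]],[[-0.0426,0.0236,0],[0,0,0]],[[-0.0426,0.0236,0],[0,0,0]],[[-0.0221,0.0046,0],[0,0,0]]]' >/dev/null
python3 -m crank '[[[0,0,0],[0,0,0]],[[0,0,0],[0,0,0]],[[0,0,0],[0,0,0]],[[0,0,0],[0,0,0]],[[0,0,0],[0,0,0]]]'
python3 go.py 538.4,-373.5,37,-2
```

```text
time_s: 3.65
tcp_pos: [363.8, 288.3, 123.5]
tool_rot: [0.494, 0.87, 0.0, 0.0]
contact_force: [0.7, 0.1, 0.2]
width: 22.4
grip_force: 59.0
time_s: 5.15
tcp_pos: [445.3, -179.8, 122.4]
tool_rot: [0.719, 0.695, 0.0, 0.0]
contact_force: [0.9, 0.4, -0.4]
width: 22.7
grip_force: 59.0
time_s: 6.15
tcp_pos: [537.8, -372.4, 122.2]
tool_rot: [0.719, 0.695, 0.0, -0.0]
contact_force: [-0.8, -0.4, -0.6]
width: 22.3
grip_force: 59.1
t 6.15 p [ 537.8 -372.4  122.2] yaw -1.9 tilt [-0.03  0.04] w 22.3 g 59.1 F [-0.8 -0.4 -0.6] j6 -0.74
538.4,-373.5,37,-2 turn z 0.0003 (0.0 rows) shift [-0.0011  0.0007  0.0852] (1.8 rows)
```

```bash
python3 -m crank '[[[-0.0011,0.0007,0.03],[0,0,0]],[[0,0,0.03],[0,0,0]],[[0,0,0.02],[0,0,0]],[[0,0,0.0052],[0,0,0]],[[0,0,0],[0,0,0]]]'
python3 -m crank '[[[0,0,0],[0,0,0]],[[0,0,0],[0,0,0]],[[0,0,0.0005],[0,0,0]],[[0,0,0],[0,0,0]],[[0,0,0],[0,0,0]]]'
python3 -m crank '[[[0,0,0],[0,0,0]],[[0,0,0],[0,0,0]],[[0,0,0],[0,0,0]],[[0,0,0],[0,0,0]],[[0,0,0],[0,0,0]]]' -0.18
python3 -m crank '[[[0,0,-0.015],[0,0,0]],[[0,0,-0.025],[0,0,0]],[[0,0,-0.025],[0,0,0]],[[0,0,-0.02],[0,0,0]],[[0,0,0],[0,0,0]]]'
python3 go.py 538,-373,123,-26 440,-200,123,-26 433.6,-135,123,-26 433.6,-135,33,-26
python3 - <<'E'
from h import *
f=grab('top'); save(f,'t2.png',(380,110,540,230),5)
E
```

```text
time_s: 6.65
tcp_pos: [538.4, -373.9, 37.1]
tool_rot: [0.719, 0.695, -0.0, -0.001]
contact_force: [-0.4, 0.1, -0.7]
width: 22.4
grip_force: 59.1
time_s: 7.15
tcp_pos: [538.6, -374.8, 36.5]
tool_rot: [0.719, 0.695, -0.0, 0.0]
contact_force: [1.0, 0.2, -1.4]
width: 22.3
grip_force: 59.1
time_s: 7.65
tcp_pos: [538.6, -374.8, 36.5]
tool_rot: [0.719, 0.695, -0.0, 0.0]
contact_force: [0.5, 0.6, -0.7]
width: 50.3
grip_force: 0.0
time_s: 8.15
tcp_pos: [540.5, -376.5, 125.9]
tool_rot: [0.719, 0.695, 0.0, 0.004]
contact_force: [0.6, 0.3, 0.0]
width: 50.3
grip_force: 0.0
t 8.15 p [ 540.5 -376.5  125.9] yaw -2.0 tilt [ 0.34 -0.33] w 50.3 g 0.0 F [0.6 0.3 0. ] j6 -0.74
538,-373,123,-26 turn z 0.0668 (2.8 rows) shift [ 0.0021 -0.0038  0.0029] (0.1 rows)
440,-200,123,-26 turn z -0.0000 (0.0 rows) shift [ 0.1125 -0.1639  0.    ] (4.1 rows)
433.6,-135,123,-26 turn z -0.0000 (0.0 rows) shift [ 0.0556 -0.0342  0.    ] (1.4 rows)
433.6,-135,33,-26 turn z -0.0000 (0.0 rows) shift [0.   0.   0.09] (1.9 rows)
```

View pics/t2.png

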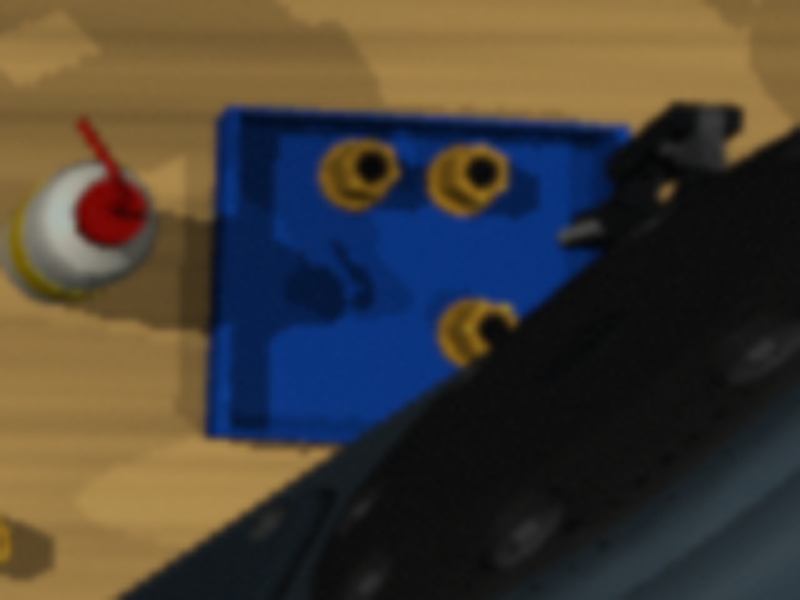

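The first nut stands upright in the blue tray at crop pixel (475,335), and the bottle has not moved.

```bash
python3 -m crank '[[[0,0,0],[0,0,0.0223]],[[0,0,0],[0,0,0.0223]],[[0,0,0],[0,0,0.0222]],[[0.0281,-0.041,0],[0,0,0]],[[0.0281,-0.041,0],[0,0,0]]]' >/dev/null
python3 -m crank '[[[0.0281,-0.041,0],[0,0,0]],[[0.0281,-0.041,0],[0,0,0]],[[0.0278,-0.0171,0],[0,0,0]],[[0.0278,-0.0171,0],[0,0,0]],[[0,0,0],[0,0,0]]]' -0.3 >/dev/null
python3 -m crank '[[[0,0,0],[0,0,0]],[[0,0,0],[0,0,0]],[[0,0,0],[0,0,0]],[[0,0,0],[0,0,0]],[[0,0,0],[0,0,0]]]' >/dev/null
python3 go.py 433.6,-135,33,-26
```

```text
t 9.7 p [ 434.2 -137.6  121.3] yaw -26.1 tilt [ 0.01 -0.01] w 55.6 g 0.0 F [-0.1  0.2  0.5] j6 -0.1
433.6,-135,33,-26 turn z -0.0002 (0.0 rows) shift [ 0.002  -0.0017  0.0883] (1.8 rows)
```

```bash
python3 -m crank '[[[0.002,-0.0017,0.03],[0,0,0]],[[0,0,0.03],[0,0,0]],[[0,0,0.02],[0,0,0]],[[0,0,0.0078],[0,0,0]],[[0,0,0],[0,0,0]]]'
python3 -m crank '[[[0,0,0],[0,0,0]],[[0,0,0],[0,0,0]],[[0,0,0],[0,0,0]],[[0,0,0],[0,0,0]],[[0,0,0],[0,0,0]]]' 1 60
python3 -m crank '[[[0,0,0],[0,0,0]],[[0,0,0],[0,0,0]],[[0,0,0],[0,0,0]],[[0,0,0],[0,0,0]],[[0,0,0],[0,0,0]]]'
python3 go.py 433.6,-135,123,-2 440,-220,123,-2  540.6,-309.6,123,-2 540.6,-309.6,37,-2
```

```text
time_s: 10.2
tcp_pos: [433.1, -134.4, 32.8]
tool_rot: [0.848, 0.53, -0.0, -0.001]
contact_force: [0.5, -0.2, 0.7]
width: 55.8
grip_force: 0.0
time_s: 10.7
tcp_pos: [434.2, -134.7, 34.8]
tool_rot: [0.848, 0.53, 0.001, 0.001]
contact_force: [-0.5, 0.5, 6.9]
width: 22.5
grip_force: 59.5
time_s: 11.2
tcp_pos: [434.2, -134.7, 34.8]
tool_rot: [0.848, 0.53, 0.001, 0.001]
contact_force: [-0.4, -0.3, 6.7]
width: 22.4
grip_force: 59.5
t 11.2 p [ 434.2 -134.7   34.8] yaw -26.0 tilt [ 0.13 -0.08] w 22.4 g 59.5 F [-0.4 -0.3  6.7] j6 -0.09
433.6,-135,123,-2 turn z -0.0667 (2.8 rows) shift [-0.0003 -0.0005 -0.0882] (1.8 rows)
440,-220,123,-2 turn z -0.0000 (0.0 rows) shift [-0.0847  0.0094  0.    ] (1.8 rows)
540.6,-309.6,123,-2 turn z -0.0000 (0.0 rows) shift [-0.086   0.1037  0.    ] (2.8 rows)
540.6,-309.6,37,-2 turn z -0.0000 (0.0 rows) shift [0.    0.    0.086] (1.8 rows)
```

```bash
python3 -m crank '[[[0,0,-0.015],[0,0,0]],[[0,0,-0.02],[0,0,0]],[[0,0,-0.02],[0,0,-0.0222]],[[0,0,-0.02],[0,0,-0.0222]],[[0,0,-0.015],[0,0,-0.0223]]]'
python3 -m crank '[[[-0.0424,0.0047,0],[0,0,0]],[[-0.0424,0.0047,0],[0,0,0]],[[-0.0287,0.0346,0],[0,0,0]],[[-0.0287,0.0346,0],[0,0,0]],[[-0.0287,0.0346,0],[0,0,0]]]' >/dev/null
python3 -m crank '[[[0,0,0],[0,0,0]],[[0,0,0],[0,0,0]],[[0,0,0],[0,0,0]],[[0,0,0],[0,0,0]],[[0,0,0],[0,0,0]]]' >/dev/null
python3 go.py 540.6,-309.6,38.1,-2
```

```text
time_s: 11.7
tcp_pos: [433.6, -134.3, 125.1]
tool_rot: [0.717, 0.697, 0.0, 0.001]
contact_force: [0.2, 0.2, -1.1]
width: 22.2
grip_force: 59.0
t 12.7 p [ 539.8 -308.   123.7] yaw -2.0 tilt [-0.06  0.05] w 22.3 g 59.2 F [-0.2 -0.3 -0.5] j6 -0.66
540.6,-309.6,38.1,-2 turn z 0.0001 (0.0 rows) shift [-0.0015  0.0008  0.0856] (1.8 rows)
```

```bash
python3 -m crank '[[[-0.0015,0.0008,0.03],[0,0,0]],[[0,0,0.03],[0,0,0]],[[0,0,0.02],[0,0,0]],[[0,0,0.0056],[0,0,0]],[[0,0,0],[0,0,0]]]'
python3 -m crank '[[[0,0,0],[0,0,0]],[[0,0,0],[0,0,0]],[[0,0,0.0004],[0,0,0]],[[0,0,0],[0,0,0]],[[0,0,0],[0,0,0]]]'
python3 -m crank '[[[0,0,0],[0,0,0]],[[0,0,0],[0,0,0]],[[0,0,0],[0,0,0]],[[0,0,0],[0,0,0]],[[0,0,0],[0,0,0]]]' -0.18
python3 -m crank '[[[0,0,-0.015],[0,0,0]],[[0,0,-0.025],[0,0,0]],[[0,0,-0.025],[0,0,0]],[[0,0,-0.02],[0,0,0]],[[0,0,0],[0,0,0]]]' >/dev/null
python3 go.py 540.6,-309.6,123,-60 360,-278.5,123,-60
python3 - <<'E'
from h import *
f=grab('side'); save(f,'s3.png',(330,180,580,330),3)
E
```

```text
time_s: 13.2
tcp_pos: [540.8, -309.9, 38.4]
tool_rot: [0.719, 0.695, -0.0, -0.001]
contact_force: [-0.0, 0.3, -1.3]
width: 22.2
grip_force: 59.2
time_s: 13.7
tcp_pos: [541.5, -310.7, 37.9]
tool_rot: [0.719, 0.695, 0.0, 0.0]
contact_force: [0.1, -0.3, 2.1]
width: 22.6
grip_force: 59.4
time_s: 14.2
tcp_pos: [541.3, -310.6, 37.6]
tool_rot: [0.719, 0.695, -0.0, -0.0]
contact_force: [0.5, -0.1, -0.8]
width: 50.6
grip_force: 0.0
t 14.7 p [ 543.3 -312.1  126.8] yaw -2.0 tilt [ 0.35 -0.29] w 50.6 g 0.0 F [-0.2 -0.2  0.6] j6 -0.66
540.6,-309.6,123,-60 turn z 0.1611 (6.9 rows) shift [-0.0011 -0.0035  0.0038] (0.1 rows)
360,-278.5,123,-60 turn z -0.0000 (0.0 rows) shift [-0.1409 -0.1172  0.    ] (3.8 rows)
```

View pics/s3.png

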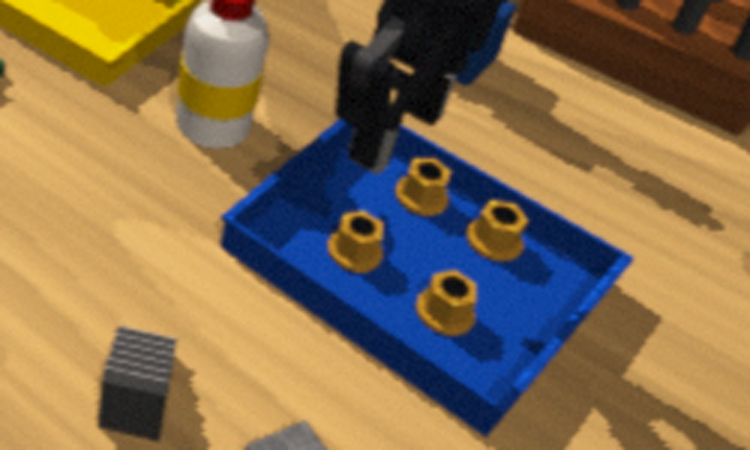

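Both nuts now stand flat in the blue tray, at crop pixels (357,240) and (448,300). Next is the right block, with the opening limited so the fingers clear the brush.

```bash
python3 -m crank '[[[0,0,0],[0,0,0.023]],[[0,0,0],[0,0,0.023]],[[0,0,0],[0,0,0.023]],[[0,0,0],[0,0,0.023]],[[0,0,0],[0,0,0.023]]]' -0.32 >/dev/null
python3 -m crank '[[[0,0,0],[0,0,0.023]],[[-0.0353,-0.0296,0],[0,0,0.0231]],[[-0.0353,-0.0296,0],[0,0,0]],[[-0.0353,-0.0296,0],[0,0,0]],[[-0.0353,-0.0296,0],[0,0,0]]]' >/dev/null
python3 -m crank '[[[0,0,0],[0,0,0]],[[0,0,0],[0,0,0]],[[0,0,0],[0,0,0]],[[0,0,0],[0,0,0]],[[0,0,0],[0,0,0]]]' >/dev/null
python3 go.py 359.8,-278.5,31,-60
python3 - <<'E'
from h import *
f=grab('side'); save(f,'s4.png',(300,200,500,350),3)
E
```

```text
t 16.25 p [ 360.3 -285.8  122.5] yaw -59.9 tilt [ 0.04 -0.05] w 56.5 g 0.0 F [ 0.3  0.  -0.4] j6 0.13
359.8,-278.5,31,-60 turn z 0.0002 (0.0 rows) shift [ 0.0032 -0.0065  0.0915] (1.9 rows)
```

View pics/s4.png

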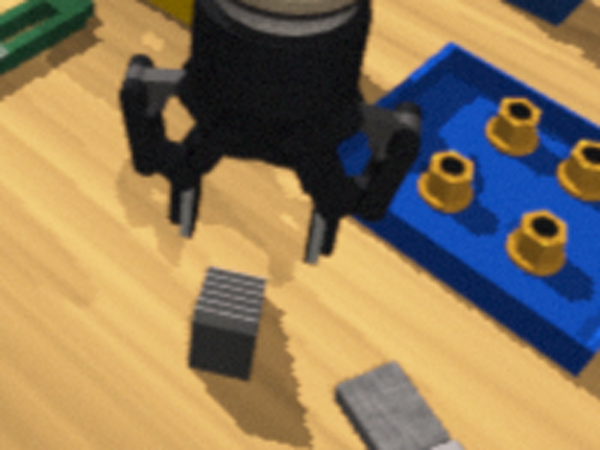

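```bash
python3 -m crank '[[[0.0032,-0.0065,0.02],[0,0,0]],[[0,0,0.03],[0,0,0]],[[0,0,0.025],[0,0,0]],[[0,0,0.0125],[0,0,0]],[[0,0,0.004],[0,0,0]]]'
python3 -m crank '[[[0,0,0],[0,0,0]],[[0,0,0],[0,0,0]],[[0,0,0],[0,0,0]],[[0,0,0],[0,0,0]],[[0,0,0],[0,0,0]]]' 1 90
python3 -m crank '[[[0,0,0],[0,0,0]],[[0,0,0],[0,0,0]],[[0,0,0],[0,0,0]],[[0,0,0],[0,0,0]],[[0,0,0],[0,0,0]]]'
python3 go.py
```

```text
time_s: 16.8
tcp_pos: [358.8, -277.7, 29.7]
tool_rot: [0.966, 0.259, -0.0, -0.001]
contact_force: [-0.0, -0.3, 0.4]
width: 56.1
grip_force: 0.0
time_s: 17.3
tcp_pos: [359.0, -278.3, 31.6]
tool_rot: [0.966, 0.259, 0.0, 0.001]
contact_force: [1.5, 1.0, 2.6]
width: 33.3
grip_force: 90.0
time_s: 17.8
tcp_pos: [359.0, -278.3, 31.6]
tool_rot: [0.966, 0.259, 0.0, 0.0]
contact_force: [0.8, 0.5, 5.2]
width: 33.3
grip_force: 90.4
t 17.8 p [ 359.  -278.3   31.6] yaw -60.0 tilt [ 0.04 -0.05] w 33.3 g 90.4 F [0.8 0.5 5.2] j6 0.14
```

```bash
python3 go.py 359,-278.3,131,6.3 440,60,131,6.3 511.6,386.1,131,6.3 511.6,386.1,34.6,6.3
```

```text
t 17.8 p [ 359.  -278.3   31.6] yaw -60.0 tilt [ 0.04 -0.05] w 33.3 g 90.4 F [0.8 0.5 5.2] j6 0.14
359,-278.3,131,6.3 turn z -0.1842 (7.8 rows) shift [ 0.      0.     -0.0994] (2.1 rows)
440,60,131,6.3 turn z -0.0000 (0.0 rows) shift [0.3274 0.1176 0.    ] (7.2 rows)
511.6,386.1,131,6.3 turn z -0.0000 (0.0 rows) shift [0.3163 0.107  0.    ] (7.0 rows)
511.6,386.1,34.6,6.3 turn z -0.0000 (0.0 rows) shift [0.     0.     0.0964] (2.0 rows)
```

```bash
python3 -m crank '[[[0,0,-0.012],[0,0,0]],[[0,0,-0.02],[0,0,0]],[[0,0,-0.025],[0,0,-0.023]],[[0,0,-0.025],[0,0,-0.023]],[[0,0,-0.0174],[0,0,-0.023]]]'
python3 -m crank '[[[0,0,0],[0,0,-0.023]],[[0,0,0],[0,0,-0.023]],[[0,0,0],[0,0,-0.023]],[[0,0,0],[0,0,-0.023]],[[0,0,0],[0,0,-0.0232]]]'
python3 -m crank '[[[0.019,0.0066,0],[0,0,0]],[[0.0379,0.0132,0],[0,0,0]],[[0.0379,0.0132,0],[0,0,0]],[[0.0379,0.0132,0],[0,0,0]],[[0.0379,0.0132,0],[0,0,0]]]' >/dev/null
python3 -m crank '[[[0.0379,0.0132,0],[0,0,0]],[[0.0379,0.0132,0],[0,0,0]],[[0.0379,0.0132,0],[0,0,0]],[[0.0379,0.0132,0],[0,0,0]],[[0.0379,0.0132,0],[0,0,0]]]' >/dev/null
python3 -m crank '[[[0.0379,0.0132,0],[0,0,0]],[[0.0379,0.0132,0],[0,0,0]],[[0.0379,0.0132,0],[0,0,0]],[[0.0379,0.0132,0],[0,0,0]],[[0.0379,0.0132,0],[0,0,0]]]' >/dev/null
python3 -m crank '[[[0.0379,0.0132,0],[0,0,0]],[[0.0379,0.0132,0],[0,0,0]],[[0.0189,0.0066,0],[0,0,0]],[[0,0,0],[0,0,0]],[[0,0,0],[0,0,0]]]' >/dev/null
python3 -m crank '[[[0,0,0],[0,0,0]],[[0,0,0],[0,0,0]],[[0,0,0],[0,0,0]],[[0,0,0],[0,0,0]],[[0,0,0],[0,0,0]]]'
python3 go.py 511.6,386.1,35,6.3
python3 - <<'E'
from h import *
f=grab('side'); save(f,'s5.png',(150,50,350,200),3)
E
```

```text
time_s: 18.3
tcp_pos: [358.5, -277.9, 132.1]
tool_rot: [0.886, 0.463, -0.0, 0.0]
contact_force: [0.5, -0.8, -3.8]
width: 33.2
grip_force: 90.3
time_s: 18.8
tcp_pos: [358.1, -277.5, 130.7]
tool_rot: [0.665, 0.747, 0.0, -0.001]
contact_force: [0.2, -0.5, -3.4]
width: 33.5
grip_force: 90.3
time_s: 21.3
tcp_pos: [511.0, 386.6, 130.6]
tool_rot: [0.667, 0.745, -0.0, 0.0]
contact_force: [-1.1, 0.4, -4.3]
width: 33.7
grip_force: 90.5
t 21.3 p [511.  386.6 130.6] yaw 6.3 tilt [ 0. -0.] w 33.7 g 90.5 F [-1.1  0.4 -4.3] j6 0.36
511.6,386.1,35,6.3 turn z -0.0000 (0.0 rows) shift [-0.0006  0.0005  0.0956] (2.0 rows)
```

View pics/s5.png

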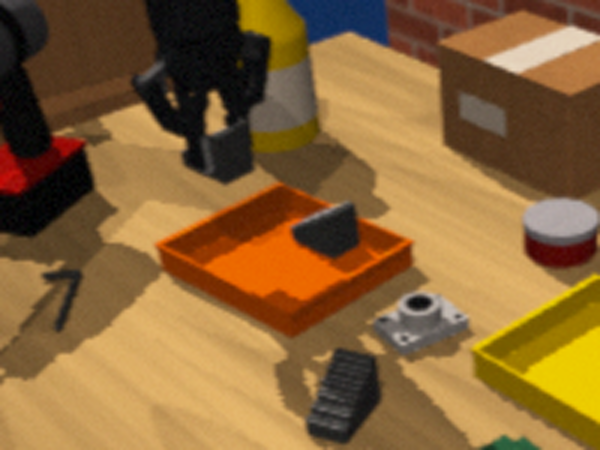

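The block is held level above the orange tray, at crop pixel (228,150). I lower it now.

```bash
python3 -m crank '[[[-0.0006,0.0005,0.03],[0,0,0]],[[0,0,0.03],[0,0,0]],[[0,0,0.02],[0,0,0]],[[0,0,0.01],[0,0,0]],[[0,0,0.0054],[0,0,0]]]'
python3 -m crank '[[[0,0,0],[0,0,0]],[[0,0,0],[0,0,0]],[[0,0,0],[0,0,0]],[[0,0,0],[0,0,0]],[[0,0,0],[0,0,0]]]'
python3 -m crank '[[[0,0,0],[0,0,0]],[[0,0,0],[0,0,0]],[[0,0,0],[0,0,0]],[[0,0,0],[0,0,0]],[[0,0,0],[0,0,0]]]' -0.3
python3 -m crank '[[[0,0,-0.015],[0,0,0]],[[0,0,-0.025],[0,0,0]],[[0,0,-0.03],[0,0,0]],[[0,0,-0.02],[0,0,0]],[[0,0,-0.01],[0,0,0]]]'
python3 go.py 511.6,386.1,135,-66.3 439.8,129,135,-66.3
```

```text
time_s: 21.85
tcp_pos: [511.0, 386.2, 34.6]
tool_rot: [0.667, 0.745, -0.001, -0.0]
contact_force: [-8.8, -5.3, 20.4]
width: 33.5
grip_force: 93.5
time_s: 22.35
tcp_pos: [511.6, 386.6, 35.5]
tool_rot: [0.667, 0.745, 0.0, 0.0]
contact_force: [0.2, -0.5, -4.3]
width: 33.8
grip_force: 90.4
time_s: 22.85
tcp_pos: [511.6, 386.5, 35.3]
tool_rot: [0.667, 0.745, 0.0, 0.0]
contact_force: [-1.1, -0.2, 0.2]
width: 55.5
grip_force: 0.0
time_s: 23.35
tcp_pos: [512.6, 387.1, 138.5]
tool_rot: [0.667, 0.745, 0.002, 0.001]
contact_force: [1.2, -0.0, -0.3]
width: 56.0
grip_force: 0.0
t 23.35 p [512.6 387.1 138.5] yaw 6.3 tilt [0.25 0.13] w 56.0 g 0.0 F [ 1.2 -0.  -0.3] j6 0.36
511.6,386.1,135,-66.3 turn z 0.2017 (8.6 rows) shift [-0.0013  0.0005  0.0035] (0.1 rows)
439.8,129,135,-66.3 turn z -0.0000 (0.0 rows) shift [-0.1691  0.2066  0.    ] (5.6 rows)
```

```bash
python3 -m crank '[[[0,0,0],[0,0,0.0223]],[[0,0,0],[0,0,0.0223]],[[0,0,0],[0,0,0.0223]],[[0,0,0],[0,0,0.0223]],[[0,0,0],[0,0,0.0223]]]' -0.35 >/dev/null
python3 -m crank '[[[0,0,0],[0,0,0.0223]],[[0,0,0],[0,0,0.0223]],[[0,0,0],[0,0,0.0223]],[[0,0,0],[0,0,0.0223]],[[-0.0282,0.0344,0],[0,0,0]]]' >/dev/null
python3 -m crank '[[[-0.0282,0.0344,0],[0,0,0]],[[-0.0282,0.0344,0],[0,0,0]],[[-0.0282,0.0344,0],[0,0,0]],[[-0.0282,0.0344,0],[0,0,0]],[[-0.0282,0.0344,0],[0,0,0]]]' >/dev/null
python3 -m crank '[[[0,0,0],[0,0,0]],[[0,0,0],[0,0,0]],[[0,0,0],[0,0,0]],[[0,0,0],[0,0,0]],[[0,0,0],[0,0,0]]]' >/dev/null
python3 go.py 439.8,129,31,-66
python3 - <<'E'
from h import *
f=grab('side'); save(f,'s6.png',(150,50,350,200),3)
E
```

```text
t 25.35 p [441.4 130.1 135.1] yaw -65.8 tilt [0.03 0.  ] w 57.1 g 0.0 F [ 0.2 -0.4  0.4] j6 1.19
439.8,129,31,-66 turn z 0.0005 (0.0 rows) shift [-0.0019  0.0004  0.1041] (2.2 rows)
```

View pics/s6.png

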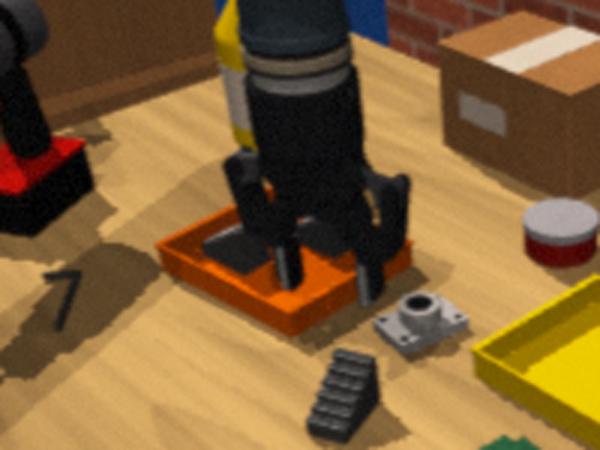

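The first block sits flat in the orange tray, at crop pixel (235,250). The gripper is above the second block at (345,395).

```bash
python3 -m crank '[[[-0.0019,0.0004,0.03],[0,0,0]],[[0,0,0.03],[0,0,0]],[[0,0,0.025],[0,0,0]],[[0,0,0.014],[0,0,0]],[[0,0,0.004],[0,0,0]]]'
python3 -m crank '[[[0,0,0],[0,0,0]],[[0,0,0],[0,0,0]],[[0,0,0],[0,0,0]],[[0,0,0],[0,0,0]],[[0,0,0],[0,0,0]]]' 1 90
python3 -m crank '[[[0,0,0],[0,0,0]],[[0,0,0],[0,0,0]],[[0,0,0],[0,0,0]],[[0,0,0],[0,0,0]],[[0,0,0],[0,0,0]]]'
python3 go.py 439.8,129,131,6.3 520.2,308.5,131,6.3
```

```text
time_s: 25.9
tcp_pos: [438.8, 128.3, 30.5]
tool_rot: [0.978, 0.209, -0.001, -0.0]
contact_force: [0.6, -0.3, 0.9]
width: 57.6
grip_force: 0.0
time_s: 26.4
tcp_pos: [439.9, 128.0, 32.7]
tool_rot: [0.978, 0.208, 0.001, 0.0]
contact_force: [-1.0, 2.2, 2.3]
width: 33.6
grip_force: 90.0
time_s: 26.9
tcp_pos: [439.9, 128.0, 32.7]
tool_rot: [0.978, 0.208, 0.001, 0.0]
contact_force: [-0.8, 2.7, 6.1]
width: 33.4
grip_force: 90.5
t 26.9 p [439.9 128.   32.7] yaw -65.9 tilt [0.07 0.01] w 33.4 g 90.5 F [-0.8  2.7  6.1] j6 1.19
439.8,129,131,6.3 turn z -0.2007 (8.5 rows) shift [ 0.001   0.     -0.0983] (2.0 rows)
520.2,308.5,131,6.3 turn z -0.0000 (0.0 rows) shift [0.1696 0.0996 0.    ] (4.1 rows)
```

```bash
python3 -m crank '[[[0,0,-0.012],[0,0,0]],[[0,0,-0.02],[0,0,0]],[[0,0,-0.025],[0,0,-0.0223]],[[0,0,-0.025],[0,0,-0.0223]],[[0,0,-0.0163],[0,0,-0.0223]]]'
python3 -m crank '[[[0,0,0],[0,0,-0.0223]],[[0,0,0],[0,0,-0.0223]],[[0,0,0],[0,0,-0.0223]],[[0,0,0],[0,0,-0.0223]],[[0,0,0],[0,0,-0.0223]]]' >/dev/null
python3 -m crank '[[[0,0,0],[0,0,-0.0223]],[[0.0341,0.0199,0],[0,0,0]],[[0.0341,0.0199,0],[0,0,0]],[[0.0341,0.0199,0],[0,0,0]],[[0.0341,0.0199,0],[0,0,0]]]' >/dev/null
python3 -m crank '[[[0.0341,0.0199,0],[0,0,0]],[[0,0,0],[0,0,0]],[[0,0,0],[0,0,0]],[[0,0,0],[0,0,0]],[[0,0,0],[0,0,0]]]' >/dev/null
python3 -m crank '[[[0,0,0],[0,0,0]],[[0,0,0],[0,0,0]],[[0,0,0],[0,0,0]],[[0,0,0],[0,0,0]],[[0,0,0],[0,0,0]]]'
python3 go.py 520.2,308.5,36.4,6.3
```

```text
time_s: 27.4
tcp_pos: [439.5, 127.7, 132.1]
tool_rot: [0.912, 0.411, 0.0, 0.0]
contact_force: [0.7, 0.2, -3.5]
width: 33.6
grip_force: 90.2
time_s: 29.4
tcp_pos: [519.6, 308.2, 130.4]
tool_rot: [0.667, 0.745, -0.0, -0.0]
contact_force: [-0.6, -1.4, -3.0]
width: 33.2
grip_force: 90.6
t 29.4 p [519.6 308.2 130.4] yaw 6.3 tilt [-0.01 -0.  ] w 33.2 g 90.6 F [-0.6 -1.4 -3. ] j6 0.24
520.2,308.5,36.4,6.3 turn z 0.0000 (0.0 rows) shift [0.0002 0.0006 0.094 ] (2.0 rows)
```

```bash
python3 -m crank '[[[0.0002,0.0006,0.03],[0,0,0]],[[0,0,0.03],[0,0,0]],[[0,0,0.02],[0,0,0]],[[0,0,0.01],[0,0,0]],[[0,0,0.002],[0,0,0]]]'
python3 -m crank '[[[0,0,0],[0,0,0]],[[0,0,0.0015],[0,0,0]],[[0,0,0.0005],[0,0,0]],[[0,0,0],[0,0,0]],[[0,0,0],[0,0,0]]]'
python3 -m crank '[[[0,0,0],[0,0,0]],[[0,0,0],[0,0,0]],[[0,0,0],[0,0,0]],[[0,0,0],[0,0,0]],[[0,0,0],[0,0,0]]]' -0.3
python3 -m crank '[[[0,0,-0.015],[0,0,0]],[[0,0,-0.025],[0,0,0]],[[0,0,-0.03],[0,0,0]],[[0,0,-0.02],[0,0,0]],[[0,0,-0.01],[0,0,0]]]'
python3 go.py 520.2,308.5,136,85.4 453,-11.7,136,85.4
```

```text
time_s: 29.9
tcp_pos: [519.6, 308.3, 37.2]
tool_rot: [0.667, 0.745, -0.001, -0.001]
contact_force: [-0.6, -0.5, -4.0]
width: 33.4
grip_force: 90.7
time_s: 30.4
tcp_pos: [520.5, 308.6, 37.0]
tool_rot: [0.667, 0.745, 0.0, 0.0]
contact_force: [-0.8, -0.2, -3.6]
width: 33.6
grip_force: 90.7
time_s: 30.9
tcp_pos: [520.3, 308.6, 36.6]
tool_rot: [0.667, 0.745, 0.0, 0.0]
contact_force: [1.0, -1.0, -0.1]
width: 55.8
grip_force: 0.0
time_s: 31.4
tcp_pos: [521.4, 309.0, 139.6]
tool_rot: [0.667, 0.745, 0.002, 0.001]
contact_force: [0.9, -0.5, 0.0]
width: 55.3
grip_force: 0.0
t 31.4 p [521.4 309.  139.6] yaw 6.3 tilt [0.25 0.09] w 55.3 g 0.0 F [ 0.9 -0.5  0. ] j6 0.24
520.2,308.5,136,85.4 turn z -0.2197 (9.3 rows) shift [ 0.0012 -0.0006  0.0036] (0.1 rows)
453,-11.7,136,85.4 turn z -0.0000 (0.0 rows) shift [ 0.0413 -0.3246  0.    ] (6.8 rows)
```

```bash
python3 -m crank '[[[0,0,0],[0,0,-0.022]],[[0,0,0],[0,0,-0.022]],[[0,0,0],[0,0,-0.022]],[[0,0,0],[0,0,-0.022]],[[0,0,0],[0,0,-0.022]]]' -0.45 >/dev/null
python3 -m crank '[[[0,0,0],[0,0,-0.022]],[[0,0,0],[0,0,-0.022]],[[0,0,0],[0,0,-0.022]],[[0,0,0],[0,0,-0.022]],[[0,0,0],[0,0,-0.0217]]]' >/dev/null
python3 -m crank '[[[0.0052,-0.0406,0],[0,0,0]],[[0.0052,-0.0406,0],[0,0,0]],[[0.0052,-0.0406,0],[0,0,0]],[[0.0052,-0.0406,0],[0,0,0]],[[0.0052,-0.0406,0],[0,0,0]]]' >/dev/null
python3 -m crank '[[[0.0052,-0.0406,0],[0,0,0]],[[0.0052,-0.0406,0],[0,0,0]],[[0.0052,-0.0406,0],[0,0,0]],[[0,0,0],[0,0,0]],[[0,0,0],[0,0,0]]]' >/dev/null
python3 -m crank '[[[0,0,0],[0,0,0]],[[0,0,0],[0,0,0]],[[0,0,0],[0,0,0]],[[0,0,0],[0,0,0]],[[0,0,0],[0,0,0]]]'
python3 go.py 453,-11.7,29,85.4
python3 - <<'E'
from h import *
f=grab('side'); save(f,'s7.png',(180,80,430,260),3)
E
```

```text
time_s: 33.9
tcp_pos: [452.8, -11.3, 136.4]
tool_rot: [0.039, 0.999, 0.0, 0.0]
contact_force: [0.6, -0.3, 0.1]
width: 61.6
grip_force: 0.0
t 33.9 p [452.8 -11.3 136.4] yaw 85.5 tilt [0. 0.] w 61.6 g 0.0 F [ 0.6 -0.3  0.1] j6 -1.76
453,-11.7,29,85.4 turn z 0.0002 (0.0 rows) shift [-0.0002 -0.0004  0.1074] (2.2 rows)
```

View pics/s7.png

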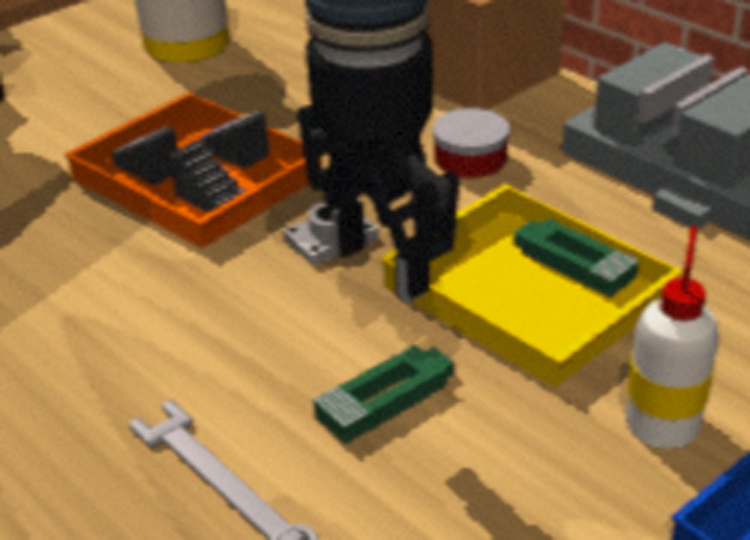

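Both blocks are upright in the orange tray, at crop pixels (145,160) and (205,180), and the clamp lies undisturbed at (385,392).

```bash
python3 -m crank '[[[0,-0.0004,0.03],[0,0,0]],[[0,0,0.03],[0,0,0]],[[0,0,0.028],[0,0,0]],[[0,0,0.014],[0,0,0]],[[0,0,0.005],[0,0,0]]]'
python3 -m crank '[[[0,0,0],[0,0,0]],[[0,0,0],[0,0,0]],[[0,0,0],[0,0,0]],[[0,0,0],[0,0,0]],[[0,0,0],[0,0,0]]]' 1 80
python3 -m crank '[[[0,0,0],[0,0,0]],[[0,0,0],[0,0,0]],[[0,0,0],[0,0,0]],[[0,0,0],[0,0,0]],[[0,0,0],[0,0,0]]]'
python3 go.py 453,-11.7,109,0.8 603.7,3,109,0.8
```

```text
time_s: 34.45
tcp_pos: [452.1, -12.1, 27.9]
tool_rot: [0.04, 0.999, 0.0, -0.001]
contact_force: [0.2, -0.7, 0.2]
width: 62.0
grip_force: 0.0
time_s: 34.95
tcp_pos: [453.0, -12.3, 30.3]
tool_rot: [0.04, 0.999, -0.0, 0.001]
contact_force: [0.4, 1.4, 6.2]
width: 35.8
grip_force: 81.3
time_s: 35.45
tcp_pos: [453.0, -12.2, 30.2]
tool_rot: [0.04, 0.999, -0.0, 0.001]
contact_force: [0.1, 1.2, 6.4]
width: 35.9
grip_force: 81.3
t 35.45 p [453.  -12.2  30.2] yaw 85.4 tilt [ 0.07 -0.01] w 35.9 g 81.3 F [0.1 1.2 6.4] j6 -1.77
453,-11.7,109,0.8 turn z 0.2350 (10.0 rows) shift [ 0.0005 -0.     -0.0788] (1.6 rows)
603.7,3,109,0.8 turn z -0.0000 (0.0 rows) shift [0.0126 0.1509 0.    ] (3.2 rows)
```

```bash
python3 -m crank '[[[0,0,-0.012],[0,0,0]],[[0,0,-0.02],[0,0,0.0235]],[[0,0,-0.02],[0,0,0.0235]],[[0,0,-0.017],[0,0,0.0235]],[[0,0,-0.01],[0,0,0.0235]]]'
python3 -m crank '[[[0,0,0],[0,0,0.0235]],[[0,0,0],[0,0,0.0235]],[[0,0,0],[0,0,0.0235]],[[0,0,0],[0,0,0.0235]],[[0,0,0],[0,0,0.0235]]]' >/dev/null
python3 -m crank '[[[0,0,0],[0,0,0.0235]],[[0.0033,0.0377,0],[0,0,0]],[[0.0033,0.0377,0],[0,0,0]],[[0.0033,0.0377,0],[0,0,0]],[[0.0033,0.0377,0],[0,0,0]]]' >/dev/null
python3 -m crank '[[[0,0,0],[0,0,0]],[[0,0,0],[0,0,0]],[[0,0,0],[0,0,0]],[[0,0,0],[0,0,0]],[[0,0,0],[0,0,0]]]'
python3 go.py 603.7,3,33.6,0.8
```

```text
time_s: 35.95
tcp_pos: [453.0, -12.4, 110.1]
tool_rot: [0.332, 0.943, -0.0, 0.001]
contact_force: [0.0, 0.1, -3.8]
width: 35.8
grip_force: 81.1
time_s: 37.45
tcp_pos: [602.2, 3.0, 108.4]
tool_rot: [0.702, 0.712, -0.0, -0.001]
contact_force: [-0.8, 0.8, -4.0]
width: 35.9
grip_force: 81.5
t 37.45 p [602.2   3.  108.4] yaw 0.8 tilt [-0.08  0.01] w 35.9 g 81.5 F [-0.8  0.8 -4. ] j6 -0.19
603.7,3,33.6,0.8 turn z -0.0000 (0.0 rows) shift [-0.      0.0015  0.0748] (1.6 rows)
```

```bash
python3 -m crank '[[[0,0.0015,0.025],[0,0,0]],[[0,0,0.025],[0,0,0]],[[0,0,0.014],[0,0,0]],[[0,0,0.007],[0,0,0]],[[0,0,0.002],[0,0,0]]]'
python3 -m crank '[[[0,0,0],[0,0,0]],[[0,0,0.0015],[0,0,0]],[[0,0,0.0008],[0,0,0]],[[0,0,0],[0,0,0]],[[0,0,0],[0,0,0]]]'
python3 -m crank '[[[0,0,0],[0,0,0]],[[0,0,0],[0,0,0]],[[0,0,0],[0,0,0]],[[0,0,0],[0,0,0]],[[0,0,0],[0,0,0]]]' -0.3
python3 -m crank '[[[0,0,-0.015],[0,0,0]],[[0,0,-0.025],[0,0,0]],[[0,0,-0.03],[0,0,0]],[[0,0,-0.03],[0,0,0]],[[0,0,-0.03],[0,0,0]]]'
python3 -m crank '[[[0.02,-0.045,-0.01],[0,0,0]],[[0.02,-0.045,-0.01],[0,0,0]],[[0.02,-0.045,0],[0,0,0]],[[0.01,-0.04,0],[0,0,0]],[[0,0,0],[0,0,0]]]'
python3 - <<'E'
from h import *
f=grab('side'); save(f,'s8.png',(180,80,580,330),2)
f=grab('top'); save(f,'t8.png',(110,90,530,280),1.9)
E
```

```text
time_s: 37.95
tcp_pos: [604.4, 3.1, 34.8]
tool_rot: [0.702, 0.712, -0.0, -0.001]
contact_force: [0.6, 0.2, -3.6]
width: 35.6
grip_force: 81.4
time_s: 38.45
tcp_pos: [605.0, 3.0, 33.5]
tool_rot: [0.702, 0.712, 0.0, 0.0]
contact_force: [0.2, -0.5, -3.0]
width: 35.4
grip_force: 81.4
time_s: 38.95
tcp_pos: [605.0, 3.0, 33.3]
tool_rot: [0.702, 0.712, 0.0, 0.0]
contact_force: [-0.4, -0.3, -1.3]
width: 55.5
grip_force: 0.0
time_s: 39.45
tcp_pos: [604.8, 3.1, 165.4]
tool_rot: [0.702, 0.712, 0.0, 0.0]
contact_force: [-0.0, -0.2, 0.0]
width: 55.8
grip_force: 0.0
time_s: 39.95
tcp_pos: [421.0, 72.2, 183.4]
tool_rot: [0.701, 0.713, -0.003, -0.004]
contact_force: [0.2, 0.2, -0.3]
width: 54.9
grip_force: 0.0
```

View pics/s8.png

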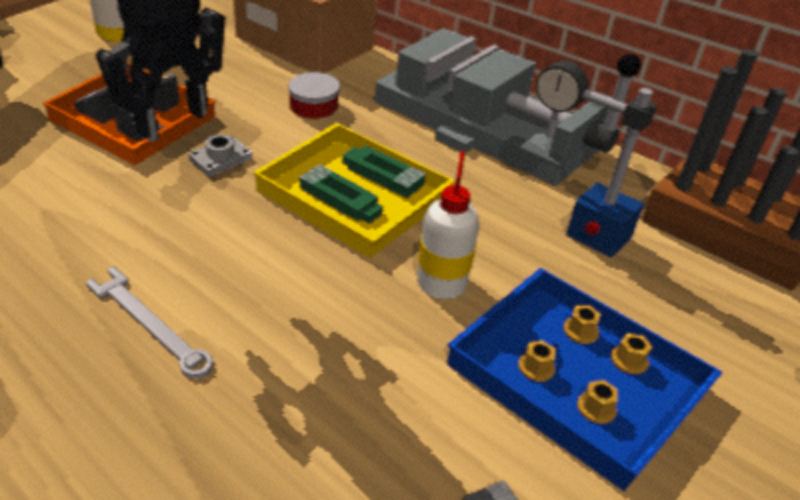

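View pics/t8.png

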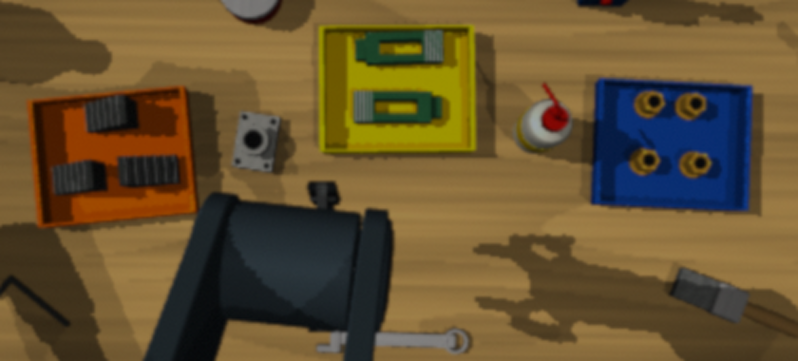

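The top view shows every piece in its tray: two blocks at (80,177) and (148,170), the clamp at (397,107), and the nuts at (645,160) and (695,163). The workpiece and bottle are in place. I run one depth check of heights, then hand in.

```bash
python3 -m crank '[[[0,0,0],[0,0,0]],[[0,0,0],[0,0,0]],[[0,0,0],[0,0,0]],[[0,0,0],[0,0,0]],[[0,0,0],[0,0,0]]]' >/dev/null
python3 - <<'E'
from h import *
import pickle
pickle.dump({k:np.array(v) for k,v in grab('top').items()},open('top0.pkl','wb'))
src=open('m.py').read().split('for n,u,v')[0]; exec(src)
k=1.25/1.9
for n,u,v,q,zl in(('blk1',80,177,18,10),('blk2',148,170,18,10),('oldblk',110,113,18,10),('clamp',397,107,26,10),('n1',645,160,9,12),('n2',695,163,9,12),('work',256,141,22,6),('bottle',545,125,30,30)):
    obj(n,u*k+137.5,v*k+112.5,q,zl,200 if n=='bottle' else 60)
E
```

```text
blk1 430 z [12.2 32.8 49.4] mean [509.7 385.9] rect [509.7 392.7] [34.9 61.3] ang 6.1
blk2 495 z [13.8 32.4 49.2] mean [518.9 303.4] rect [519.6 303.4] [35.3 61.3] ang 6.9
oldblk 547 z [12.3 29.  49.1] mean [591.5 350.4] rect [592.4 353.3] [43.9 85.6] ang 6.3
clamp 587 z [11.1 20.5 24.3] mean [602.5   2.7] rect [6.026e+02 1.000e-01] [ 37.4 109.2] ang 0.5
n1 122 z [13.8 27.8 30.9] mean [ 539.  -308.8] rect [ 539.5 -310.3] [23.8 26.2] ang 57.7
n2 120 z [12.8 28.5 31.3] mean [ 535.8 -372.1] rect [ 536.1 -373.9] [24.3 27.1] ang 56.6
work 636 z [ 8.4 13.  30.5] mean [557.5 175.5] rect [558.5 177. ] [50.7 70.2] ang 82.5
bottle 656 z [ 37.8  99.8 151.2] mean [ 570.9 -165.3] rect [ 573.7 -171.9] [55.  53.7] ang 73.7
```

Heights match each piece lying flat on a 3 mm tray floor, and the workpiece and bottle have not moved.

```bash
python3 -c "
from workcell import job
print(job.job_done())"
```

```text
the job is handed in; nothing more can be done
None
```

All five pieces are flat in their trays: both nuts in blue, both blocks in orange and the clamp in yellow. The bottle and workpiece were not moved, and the job was handed in at about 41 s.

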